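# Make an emptied cable reel ready for a new cable

## Robot

A 6-joint arm with a two-finger parallel gripper is mounted at the origin on the work surface. World frame = base frame: x ahead of the robot, y to its left, z up, the work surface at z = 0. Lengths are in m, angles in rad, forces in N, time in s.
With the tool pointing down it reaches from about 0.4 to 0.825 m from the base axis. Payload 7 kg.
Tool frame: the origin (TCP) lies at the very end of the fingers, on their centre line; the grasp point (between the pads) lies 19 mm behind it; z points along the fingers, y is the line along which they close (so a half turn about z gives the same grasp; the last joint's range is limited). The gripper opens to 88 mm and grips with 3 to 60 N. Pads are 19 mm wide; open, the fingers measure 130 mm over their backs; the gripper's body (78 mm by 193 mm) begins 47 mm behind the grasp point.
Start: joints at [1.418, 0.359, 0.012, 0, -1.224, -0.288], TCP at [0.288, 0.61, 0.227] pointing down, gripper open.
Joint ranges: [-3.07, 3.07], [-1.43, 2.12], [-1.02, 1.25], [-3.03, 1.67], [-3.05, -0], [-3.03, 3.03]. Speed limits (rad/s): [2.39, 2.39, 3.01, 3.14, 3.14, 3.14].

## Interface

Orientations are given as [roll, pitch, yaw] about the fixed x, y, z axes, in that order (R = Rz(yaw) Ry(pitch) Rx(roll)).
In Python, from station import arm gives the robot as it stands.
- The arm moves only by the tool step_arm, never from a script. Its argument "rows" is a list of rows, each a list of 5 numbers: the shift along the world's x, y, z in m, then the turn about the world's z in rad, then the finger opening in m, from 0 to 0.0876. In form: [[x, y, z, spin, gripper], ...]. A call has 1 to 20 rows; each row is the pose to reach, as a shift and turn from the pose commanded when the call began; what a row does not reach only later rows make up. A row lasts 1/10 s, in which the tool goes at most 50 mm and 8.59 degrees, less where a joint would pass 70% of its speed; a pose out of reach is approached as far as the arm can. A call with a gripper value outside its range is refused whole. The fingers move at their own pace and stop on an object; "newtons" is the grip in N (left out, the last holds). Time passes only in rows, so rows that repeat a pose let the fingers close. It gives the time, the measured TCP pose, the force, the opening and the grip force at its end, in the units of the state.
- arm.get_state(): the state, without advancing time (a new reading comes with each control period).
- arm.grab_frame(name): name is "scene" or "top" or "wrist"; returns a dict with "color" (420x560x3 uint8, blue, green, red), "vfov" (degrees; the focal length in pixels is half the picture's height over the tangent of half this angle, whatever the lens; pixels are square), "cx", "cy" (the principal point, pixels), "rvec" (rotation vector, rad) and "tvec" (3), from world to camera coordinates, as OpenCV has them. Camera axes: x right, y down, z forward; pixel columns grow to the right and rows downward; lengths in m; the calibration is good to about 2 mm. A picture is of the moment at which its call begins. There is no depth.
- arm.job_done(): hands the job in; it is judged then, once.
The state is a dict: "t": time; "q": joint angles; "qd": joint speeds; "joint_efforts": joint torques, N m; "eef_pos": TCP position; "ee_rot": TCP orientation; "force": force on the tool from outside, world axes, zero at the start; "moment": the same for the moment, N m; "width": finger opening in m; "gripper_force": force on a finger pad.
Only numpy, scipy, OpenCV 4.12 (cv2) and the standard library are available. Lean on these libraries where they do the work, as an engineer would, in place of code of your own. Each camera call takes 0.05 s, during which the arm holds its last target. There are 200 camera calls.

## Task

Get the empty cable reel ready for a new cable: swing its red lock lever back to free the drum, crank the drum round in one direction for more than one full turn to see that it runs freely, and stop it with its yellow cable clamp straight up on top. Then swing the lever fully home again so that the drum is locked there, and only after that swing the clamp's flap open as far as it goes. Leave the brush, the tape roll and the handset where they lie.

Things in the scene. Friction and masses are not known exactly. Their poses are not given: they have to be found in the camera images.
- reel: the fixed black tube frame of the cable reel, 280 mm (x) by 250 mm (y) over its feet. Origin on the bench under its middle. Its own x axis lies across the axle, pointing away from the robot; its own y axis runs along the drum's horizontal axle, which lies 170 mm above the bench; it stands turned by up to 9 degrees. The crank is on its -y side, the lock lever on its +y side
- drum (a joint): turn of the grey drum on its axle about the reel's +y axis (growing: its top moves to the reel's +x), no stops, counts on past a full turn, rad. The clamp is straight up at 0 and every multiple of 6.283; starts between 2.2 and 4.1, clamp hidden below. Unlocked it turns lightly (0.12 N m) and stays where left. Two discs 230 mm across, 4 mm thick, 160 mm apart, on a barrel 120 mm across
- drum_top (a point): point on the drum's circumference midway between the discs, 115 mm from the axle, over the clamp; z axis points out from the axle, so it is vertical when the clamp is on top. A yellow stripe on the rim of each disc lies level with it
- crank_grip (a point): middle of the black crank grip, 28 mm thick and 100 mm long, that lies parallel to the axle and spins freely on the crank arm. It stands 80 mm from the axle, on the opposite side to the clamp (clamp on top = grip at the bottom), 192 mm along the reel's -y from its middle; the flat steel arm runs 55 mm inboard of this point, the axle end 50 mm. The whole grip is clear of the frame all the way round
- lock (a joint): red lock lever, rad: 0 = off, leaning 0.5 rad to the reel's -x; 0.8 to 0.83 (stop) = home, leaning 0.3 rad to +x. It stays where left (about 4 N at the handle moves it) and starts with the pawl in a gap. Its pawl drops between two teeth of the drum's ring (a gap every 9 degrees, one exactly at clamp on top), turning the drum up to 3 degrees as it seats; at 0.71 it only rides on a tooth: turn the drum a little or push harder
- lock_handle (a point): middle of the lever's red round handle: 62 mm from the lever's pivot, handle 22 mm thick, ending 23 mm beyond this point. The pivot (axis along the reel's y) is 226 mm above the bench, 40 mm to the reel's -x of the axle; the lever swings in a plane 124 mm to the reel's +y of its middle, 40 mm clear of the disc
- clamp (a joint): hinge of the clamp's yellow flap, rad: 0 = shut, 1.7 = fully open (stop). With the clamp on top it opens away from the robot, towards the reel's +x, about an axis along the reel's y. It stays where it is left (0.035 N m)
- clamp_tab (a point): middle of the flap's thumb bar: round, 12 mm thick, 28 mm long, parallel to the axle, on a 12 mm wide post at the flap's free end, its underside 15 mm clear of the flap. It can be pinched from above end to end and turns between the fingers. Shut and on top it is 100 mm over the axle and 14 mm to the reel's -x of it, its hinge 30 mm to the reel's +x and 26 mm lower. The flap (34 by 26 mm, 5 mm thick) lies midway between the discs
- brush: bystander: cleaning brush, 200 mm long, lying on the bench
- tape_roll: bystander: roll of silver tape, 104 mm across, 48 mm high
- handset: bystander: white handset with keys, 160 by 48 by 22 mm

How it is judged:
On the way, in this order (a step that is already met when the one before it is completed fails the run):
1. the lock lever is swung off (value of joint lock below 0.3 rad), for 0.2 s.
2. the drum has been cranked one way through a full turn ((value of joint drum above 10.4 rad or value of joint drum below -4.1 rad)), for 0.05 s.
3. the drum stands still with its clamp on top, the lock still off (angle between drum_top's own z axis and vertical below 0.17 rad and velocity of joint drum between -0.1 and 0.1 rad/s and value of joint lock below 0.4 rad), for 0.2 s.
4. the lock lever is home, the clamp on top and still shut (value of joint lock above 0.765 rad and angle between drum_top's own z axis and vertical below 0.17 rad and value of joint clamp below 0.3 rad), for 0.2 s.
5. the clamp's flap is swung open (value of joint clamp above 1.4 rad), for 0.2 s.
At the end, for the whole second after the job is handed in: The drum, turned on by more than a full turn in one direction from its start, rests with the clamp on top to within 10 degrees (0.17 rad); the lock lever is home (past 0.765 of 0.8 rad); the clamp's flap is open (past 1.4 of 1.7 rad); the bystanders lie within 30 mm of where they were (angle between drum_top's own z axis and vertical below 0.17 rad and (value of joint drum above 10.4 rad or value of joint drum below -4.1 rad) and velocity of joint drum between -0.05 and 0.05 rad/s and value of joint lock above 0.765 rad and value of joint clamp above 1.4 rad); the robot touches nothing.
It fails at once if the brush was disturbed (distance of brush from where it was at the start of the episode above 0.03 m).
It fails at once if the tape roll was disturbed (distance of tape_roll from where it was at the start of the episode above 0.03 m).
It fails at once if the handset was disturbed (distance of handset from where it was at the start of the episode above 0.03 m).
It also fails if it takes over 72 s, if anything falls off the work surface, if the arm or the gripper's body presses on something with over 40 N, if the wrist force passes 120 N, or if a joint passes its speed limit or range.

## Working session

There is one attempt and no reset: what is moved stays moved. The work goes in short steps, Python scripts to look and compute and a tool call to move; the robot and the scene stay as the last step left them, time stands still between calls to the robot, and variables do not carry over. Pictures are saved under pics/ and viewed, at most 12 in all, crops included, and the job is handed in when it is done.

Besides the shell and the picture viewer there is one more tool, called after "Request:" by a JSON object that holds its "name" and its "arguments", one argument or row to a line. step_arm: Moves the arm, as the interface text tells. Its arguments: {"type":"object","properties":{"rows":{"type":"array"},"newtons":{"type":"number"}},"required":["rows"]}

```bash
mkdir -p pics; ls; cat > h.py <<'E'
import numpy as np,cv2
from station import arm
def grab(n,f=None):
    r=arm.grab_frame(n)
    if f: cv2.imwrite('pics/'+f,r['color'])
    return r
def cam(r):
    h=r['color'].shape[0];f=h/2/np.tan(np.radians(r['vfov'])/2)
    K=np.array([[f,0,r['cx']],[0,f,r['cy']],[0,0,1]]);R=cv2.Rodrigues(np.array(r['rvec'],float))[0]
    return K,R,np.array(r['tvec'],float).ravel()
def proj(r,P):
    K,R,t=cam(r);p=(K@(R@np.atleast_2d(P).T+t[:,None])).T;return p[:,:2]/p[:,2:]
def onz(r,uv,z):
    K,R,t=cam(r);c=-R.T@t;d=R.T@np.linalg.inv(K)@np.array([uv[0],uv[1],1.]);return c+d*(z-c[2])/d[2]
E
python3 - <<'E'
from h import *
a=grab('scene','s0.png');b=grab('top','t0.png')
for r in(a,b):
    print({k:r[k] for k in r if k!='color'}); K,R,t=cam(r);print(-R.T@t)
s=arm.get_state();print(s)
E
```

```text
pics
{'vfov': 55.31593316180338, 'cx': 273.18968582096375, 'cy': 218.99252358301942, 'rvec': array([ 2.16710179,  0.76821569, -0.32611111]), 'tvec': array([-0.52961454, -0.11760524,  1.35520318])}
[ 1.08995896 -0.54732763  0.8020724 ]
{'vfov': 42.68868248148537, 'cx': 284.8626542689838, 'cy': 211.31587246354198, 'rvec': array([ 2.16069074, -2.17735282,  0.11143376]), 'tvec': array([0.04902941, 0.66760977, 1.6605742 ])}
[0.494875   0.04514939 1.72007954]
{'t': 0.1, 'q': array([ 1.41810289e+00,  3.59326695e-01,  1.11774492e-02, -2.75617195e-04,
       -1.22411163e+00, -2.88122094e-01]), 'qd': array([-0.00141484, -0.00234565,  0.0019452 ,  0.00076958,  0.00022016,
       -0.00113473]), 'joint_efforts': array([-1.57545488e-03, -5.84160519e+01,  2.93751150e+01,  7.01539367e+00,
        1.01811503e-02, -4.97442488e-05]), 'eef_pos': array([0.28784485, 0.61008087, 0.22572666]), 'ee_rot': array([ 3.14011484e+00, -1.67757158e-04, -4.40909247e-01]), 'force': array([-0.46984565, -0.22623172, -0.14983285]), 'moment': array([0.00295588, 0.02491076, 0.00492203]), 'gripper_force': 0.0, 'width': 0.08779899214078025}
```

```bash
python3 -c "
import cv2
print(cv2.imread('pics/s0.png').shape)"
```

```text
(420, 560, 3)
```

View pics/s0.png

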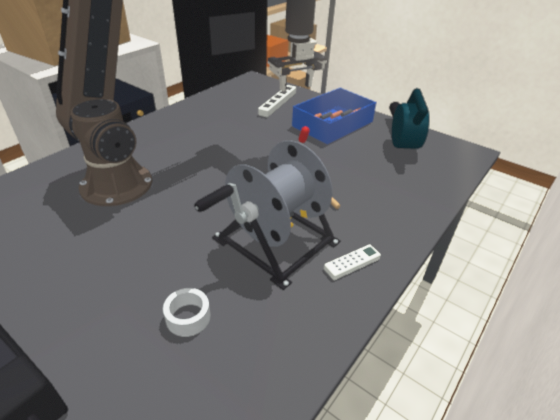

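View pics/t0.png

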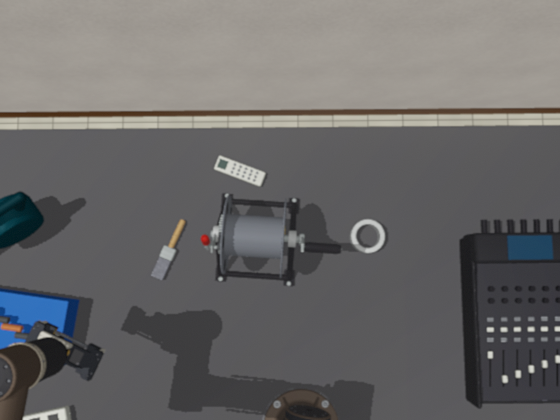

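The reel sits at about (258,238) in the top view. The red handle is at (205,239), the grip runs (305–340,248), and the feet bolts are near (227,196), (294,203), (220,279) and (289,283). I'll zoom in to get exact pixels.

```bash
python3 - <<'E'
import cv2,numpy as np
a=cv2.imread('pics/s0.png')[125:295,185:355];b=cv2.imread('pics/t0.png')[180:300,190:350]
b=cv2.resize(b,None,fx=2.5,fy=2.5,interpolation=cv2.INTER_CUBIC);a=cv2.resize(a,(400,400),interpolation=cv2.INTER_CUBIC)
c=np.zeros((400,800,3),np.uint8);c[:,:400]=a;c[:300,400:]=b;cv2.imwrite('pics/c0.png',c)
E
```

```text
(no output)
```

View pics/c0.png

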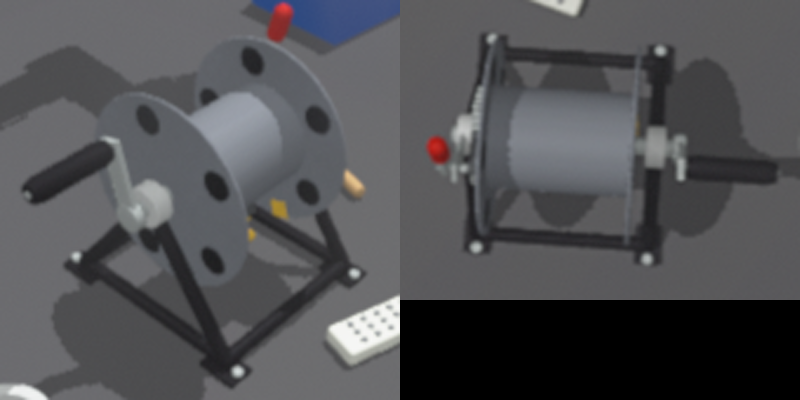

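```bash
cat >> h.py <<'E'
def W(X,L):  # reel local -> world
    c,s=np.cos(X[2]),np.sin(X[2]);L=np.atleast_2d(L)
    return np.c_[X[0]+c*L[:,0]-s*L[:,1],X[1]+s*L[:,0]+c*L[:,1],L[:,2]]
E
python3 - <<'E'
from h import *
from scipy.optimize import least_squares
a=arm.grab_frame('scene');b=arm.grab_frame('top')
def g(th,y): return [-.08*np.sin(th),y,.17-.08*np.cos(th)]
def f(p):
    X=p[:3];th,hx,hy=p[3:6]
    B=lambda sx,sy:[sx*hx,sy*hy,.012]
    hd=[-.04+.080*np.sin(.3),.124,.226+.08*np.cos(.3)]
    top=W(X,[B(1,1),B(1,-1),B(-1,1),B(-1,-1),g(th,-.242),hd])
    sc=W(X,[B(-1,-1),B(1,-1),B(1,1),g(th,-.242),g(th,-.142),hd])
    mt=[(226.8,195.6),(294,200.4),(220.4,278.8),(288.8,283.2),(339.6,249.2),(205.2,240)]
    ms=[(217.7,234.2),(286.2,282.7),(335.9,241),(199,205.75),(230.9,190),(306,130)]
    return np.r_[proj(b,top)-mt,proj(a,sc)-ms].ravel()
for t0 in(2.5,3.1,3.8):
    s=least_squares(f,[.49,.1,0,t0,.12,.11]);print(s.x.round(4),s.cost);print(f(s.x).reshape(-1,2).round(1).tolist())
X=s.x
for n,L in dict(handle=[-.04+.062*np.sin(.3),.124,.226+.062*np.cos(.3)],handle0=[-.04-.062*np.sin(.5),.124,.226+.062*np.cos(.5)],grip=g(X[3],-.192),tab=[-.014,0,.27]).items(): print(n,W(X,L).round(4))
for n,uv in dict(tape=(368,236),hs0=(215,160),hs1=(265,180),br0=(183,222),br1=(160,277)).items(): print(n,onz(b,uv,.03).round(3))
E
```

```text
[ 0.5819  0.1319 -0.0688  2.8656  0.1329  0.1082] 14.513083883585987
[[-0.4, 0.1], [-0.1, -0.6], [-0.0, 0.3], [0.1, 0.2], [1.1, -1.0], [-0.7, -3.1], [-0.7, -1.1], [-0.1, -1.2], [-0.4, -1.4], [-1.6, 1.9], [-0.0, -1.7], [-0.0, -1.3]]
[ 0.5819  0.1319 -0.0688  2.8656  0.1329  0.1082] 14.513083883573007
[[-0.4, 0.1], [-0.1, -0.6], [-0.0, 0.3], [0.1, 0.2], [1.1, -1.0], [-0.7, -3.1], [-0.7, -1.1], [-0.1, -1.2], [-0.4, -1.4], [-1.6, 1.9], [-0.0, -1.7], [-0.0, -1.3]]
[ 0.5819  0.1319 -0.0688  2.8656  0.1329  0.1082] 14.513083883571321
[[-0.4, 0.1], [-0.1, -0.6], [-0.0, 0.3], [0.1, 0.2], [1.1, -1.0], [-0.7, -3.1], [-0.7, -1.1], [-0.1, -1.2], [-0.4, -1.4], [-1.6, 1.9], [-0.0, -1.7], [-0.0, -1.3]]
handle [[0.5688 0.2571 0.2852]]
handle0 [[0.5209 0.2604 0.2804]]
grip [[ 0.547  -0.0582  0.247 ]]
tab [[0.568  0.1328 0.27  ]]
tape [ 0.588 -0.217  0.03 ]
hs0 [0.835 0.266 0.03 ]
hs1 [0.769 0.106 0.03 ]
br0 [0.637 0.366 0.03 ]
br1 [0.465 0.435 0.03 ]
```

Request:
{"name": "step_arm", "arguments": {
  "rows": [
    [0,0,0.05,-0.1,0.0876],
    [0.0,0,0.1,-0.2,0.0876],
    [0.03,-0.03,0.14,-0.35,0.0876],
    [0.07,-0.07,0.17,-0.5,0.0876],
    [0.1,-0.11,0.17,-0.65,0.0876],
    [0.13,-0.15,0.17,-0.8,0.0876],
    [0.16,-0.19,0.17,-0.95,0.0876],
    [0.19,-0.23,0.17,-1.1,0.0876],
    [0.22,-0.27,0.17,-1.2,0.0876],
    [0.25,-0.31,0.17,-1.2,0.0876],
    [0.27,-0.34,0.17,-1.2,0.0876],
    [0.281,-0.353,0.17,-1.2,0.0876],
    [0.281,-0.353,0.17,-1.2,0.0876],
    [0.281,-0.353,0.17,-1.2,0.0876],
    [0.281,-0.353,0.17,-1.2,0.0876]
  ]
}}

```text
t: 1.7
eef_pos: [0.5686, 0.258, 0.3964]
ee_rot: [3.141, 0.0, -1.64]
force: [-0.6, 0.5, -0.4]
width: 0.0878
gripper_force: 0.0
```

```bash
python3 - <<'E'
from h import *
r=grab('wrist');c=r['color'].copy()
X=[.5819,.1319,-.0688]
hd=lambda l,q:[-.04+l*np.sin(q),.124,.226+l*np.cos(q)]
s=arm.get_state();print(s['eef_pos'],s['ee_rot'],s['t'],s['force'])
for p in proj(r,W(X,[hd(.085,.3),hd(.04,.3),[0,.084,.285],[0,-.08,.285]])):
    print(p); cv2.drawMarker(c,(int(p[0]),int(p[1])),(0,255,0),0,12,1)
cv2.imwrite('pics/w1.png',c)
E
```

```text
[0.56849619 0.25827745 0.39656383] [ 3.14154150e+00  1.56469801e-04 -1.63967797e+00] 1.75 [-0.22136812 -0.11825314  1.04108329]
[270.60681765 207.12725589]
[286.43987795 193.30415475]
[252.78674281 152.49470893]
[247.05445496 -90.33247603]
```

View pics/w1.png

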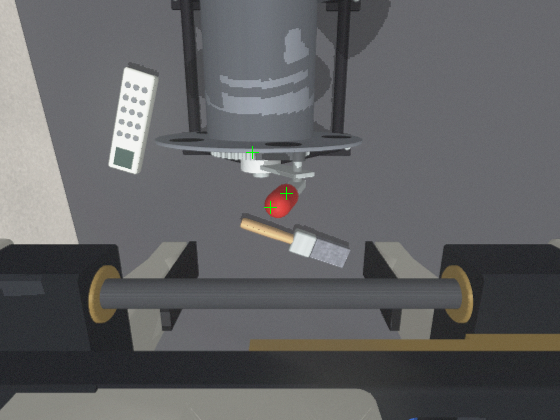

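The green predictions land on the red handle at (282,201), within about 2 mm. I'll descend straddling it and push the lever toward -x.

Request:
{"name": "step_arm", "arguments": {
  "rows": [
    [0,0,-0.03,0,0.06],
    [0,0,-0.05,0,0.06],
    [0,0,-0.07,0,0.06],
    [0,0,-0.1,0,0.06],
    [0,0,-0.125,0,0.06],
    [-0.005,0,-0.125,0,0.06],
    [-0.015,0.001,-0.125,0,0.06],
    [-0.022,0.0015,-0.125,0,0.06],
    [-0.03,0.002,-0.125,0,0.06],
    [-0.036,0.0025,-0.125,0,0.06],
    [-0.042,0.003,-0.125,0,0.06],
    [-0.048,0.0035,-0.125,0,0.06],
    [-0.054,0.004,-0.125,0,0.06],
    [-0.06,0.004,-0.125,0,0.06],
    [-0.06,0.004,-0.125,0,0.06]
  ]
}}

```text
t: 3.25
eef_pos: [0.5088, 0.2623, 0.2729]
ee_rot: [-3.14, 0.003, -1.64]
force: [2.7, 1.7, 4.6]
width: 0.0602
gripper_force: 1.9
```

```bash
python3 - <<'E'
from h import *
b=grab('top');a=grab('scene')
c=cv2.resize(b['color'][190:290,160:320],None,fx=2.5,fy=2.5);d=cv2.resize(a['color'][90:190,240:400],None,fx=2.5,fy=2.5)
cv2.imwrite('pics/c1.png',np.hstack([c,d]))
E
```

```text
(no output)
```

View pics/c1.png

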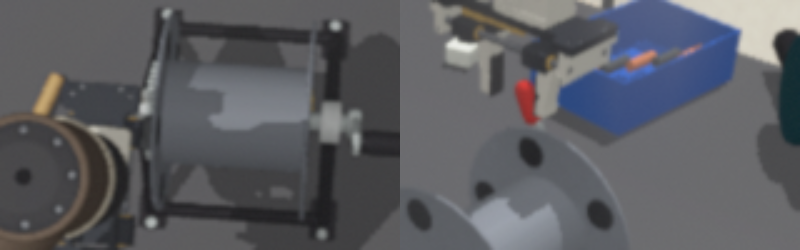

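The red lever (scene crop ~(525,95)) now leans to -x with the finger behind it, so the lock is off. Next is the crank grip.

Request:
{"name": "step_arm", "arguments": {
  "rows": [
    [0.008,0,0,0,0.06],
    [0.008,0,0.04,0,0.06],
    [0.008,0,0.085,0,0.06],
    [0.015,-0.03,0.1,0,0.08],
    [0.02,-0.08,0.1,0,0.08],
    [0.025,-0.13,0.1,0,0.08],
    [0.03,-0.18,0.1,0,0.08],
    [0.034,-0.23,0.1,0,0.08],
    [0.034,-0.28,0.1,0,0.08],
    [0.034,-0.32,0.1,0,0.08],
    [0.034,-0.329,0.09,0,0.08],
    [0.034,-0.329,0.08,0,0.08],
    [0.034,-0.329,0.08,0,0.08]
  ]
}}

```text
t: 4.65
eef_pos: [0.5419, -0.0674, 0.3488]
ee_rot: [3.136, -0.0, -1.642]
force: [-0.1, -0.1, 0.4]
width: 0.0797
gripper_force: 0.0
```

```bash
python3 - <<'E'
from h import *
r=grab('wrist');c=r['color'].copy()
X=[.5819,.1319,-.0688]
s=arm.get_state();print(s['eef_pos'],s['ee_rot'],s['t'])
for th,col in((2.827,(0,255,0)),(2.67,(0,0,255)),(2.98,(255,0,0))):
  g=lambda y:[-.08*np.sin(th),y,.17-.08*np.cos(th)]
  for p in proj(r,W(X,[g(-.142),g(-.242)])):
    print(p.round()); cv2.drawMarker(c,(int(p[0]),int(p[1])),col,0,12,1)
cv2.imwrite('pics/w2.png',c)
E
```

```text
[ 0.54240008 -0.06705216  0.34998819] [ 3.13809517e+00 -4.23099784e-04 -1.64064434e+00] 4.7
[277. 268.]
[277. 155.]
[290. 266.]
[291. 154.]
[264. 270.]
[262. 155.]
```

View pics/w2.png

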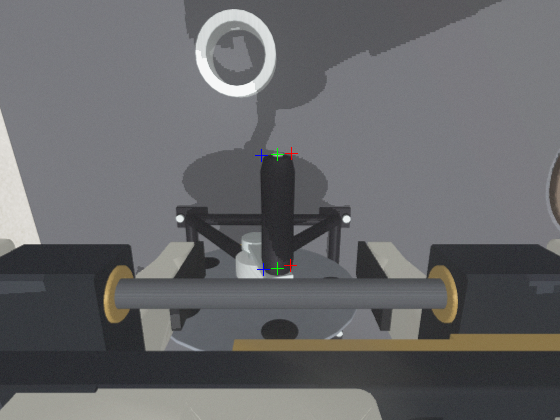

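The grip (col 277, rows 155–268) matches the 2.827 rad prediction. I'll descend, grasp it, and compute the circle rows.

Request:
{"name": "step_arm", "arguments": {
  "rows": [
    [0,0,-0.04,0,0.08],
    [0,0,-0.08,0,0.08],
    [0,0,-0.11,0,0.08],
    [0,0,-0.122,0,0.08],
    [0,0,-0.122,0,0.02],
    [0,0,-0.122,0,0.02],
    [0,0,-0.122,0,0.02],
    [0,0,-0.122,0,0.02],
    [0,0,-0.122,0,0.02],
    [0,0,-0.122,0,0.02]
  ],
  "newtons": 15
}}

```text
t: 5.7
eef_pos: [0.5432, -0.0676, 0.2301]
ee_rot: [-3.141, 0.0, -1.641]
force: [0.2, 0.2, -0.5]
width: 0.0378
gripper_force: 0.0
```

```bash
python3 - <<'E'
import numpy as np
# shifts from theta0=2.827 grip, n rows
c,s=np.cos(-.0688),np.sin(-.0688);th0=2.827
P=lambda t:-.08*np.array([np.sin(t),np.cos(t)])
ths=th0-np.r_[.03,.08,.16,.26,.38,np.arange(.55,9.11,.17),9.0,9.06,9.1,9.11]
for k in range(0,len(ths),20):
    base=P(th0 if k==0 else ths[k-1]);print(k)
    print([[round(c*d[0],3),round(s*d[0],3),round(d[1],3),0,.02] for d in (P(t)-base for t in ths[k:k+20])])
E
```

```text
0
[[np.float64(-0.002), np.float64(0.0), np.float64(-0.001), 0, 0.02], [np.float64(-0.006), np.float64(0.0), np.float64(-0.002), 0, 0.02], [np.float64(-0.012), np.float64(0.001), np.float64(-0.005), 0, 0.02], [np.float64(-0.019), np.float64(0.001), np.float64(-0.009), 0, 0.02], [np.float64(-0.026), np.float64(0.002), np.float64(-0.015), 0, 0.02], [np.float64(-0.036), np.float64(0.002), np.float64(-0.024), 0, 0.02], [np.float64(-0.044), np.float64(0.003), np.float64(-0.035), 0, 0.02], [np.float64(-0.05), np.float64(0.003), np.float64(-0.047), 0, 0.02], [np.float64(-0.054), np.float64(0.004), np.float64(-0.06), 0, 0.02], [np.float64(-0.055), np.float64(0.004), np.float64(-0.074), 0, 0.02], [np.float64(-0.054), np.float64(0.004), np.float64(-0.088), 0, 0.02], [np.float64(-0.051), np.float64(0.004), np.float64(-0.101), 0, 0.02], [np.float64(-0.046), np.float64(0.003), np.float64(-0.113), 0, 0.02], [np.float64(-0.039), np.float64(0.003), np.float64(-0.125), 0, 0.02], [np.float64(-0.03), np.float64(0.002), np.float64(-0.135), 0, 0.02], [np.float64(-0.019), np.float64(0.001), np.float64(-0.
[... 2366 characters left out ...]
2], [np.float64(-0.035), np.float64(0.002), np.float64(-0.124), 0, 0.02], [np.float64(-0.026), np.float64(0.002), np.float64(-0.134), 0, 0.02], [np.float64(-0.015), np.float64(0.001), np.float64(-0.142), 0, 0.02], [np.float64(-0.003), np.float64(0.0), np.float64(-0.149), 0, 0.02], [np.float64(0.01), np.float64(-0.001), np.float64(-0.153), 0, 0.02], [np.float64(0.023), np.float64(-0.002), np.float64(-0.155), 0, 0.02], [np.float64(0.019), np.float64(-0.001), np.float64(-0.154), 0, 0.02], [np.float64(0.024), np.float64(-0.002), np.float64(-0.155), 0, 0.02], [np.float64(0.027), np.float64(-0.002), np.float64(-0.155), 0, 0.02], [np.float64(0.028), np.float64(-0.002), np.float64(-0.155), 0, 0.02]]
```

Request:
{"name": "step_arm", "arguments": {
  "rows": [
    [0,0,0,0,0.02],
    [0,0,0,0,0.02],
    [0,0,0,0,0.02],
    [0,0,0,0,0.02]
  ],
  "newtons": 20
}}

```text
t: 6.1
eef_pos: [0.5431, -0.0676, 0.2297]
ee_rot: [-3.141, -0.0, -1.641]
force: [0.3, 0.6, 1.2]
width: 0.0272
gripper_force: 20.0
```

Request:
{"name": "step_arm", "arguments": {
  "rows": [
    [-0.002,0,-0.001,0,0.02],
    [-0.006,0,-0.002,0,0.02],
    [-0.012,0.001,-0.005,0,0.02],
    [-0.019,0.001,-0.009,0,0.02],
    [-0.026,0.002,-0.015,0,0.02],
    [-0.036,0.002,-0.024,0,0.02],
    [-0.036,0.002,-0.024,0,0.02]
  ]
}}

```text
t: 6.8
eef_pos: [0.5053, -0.0648, 0.2039]
ee_rot: [3.14, 0.001, -1.641]
force: [2.5, 4.3, -3.2]
width: 0.0273
gripper_force: 20.0
```

Request:
{"name": "step_arm", "arguments": {
  "rows": [
    [-0.008,0.001,-0.011,0,0.02],
    [-0.014,0.001,-0.023,0,0.02],
    [-0.018,0.002,-0.036,0,0.02],
    [-0.019,0.002,-0.05,0,0.02],
    [-0.018,0.002,-0.064,0,0.02],
    [-0.015,0.002,-0.077,0,0.02],
    [-0.01,0.001,-0.089,0,0.02],
    [-0.003,0.001,-0.101,0,0.02],
    [0.006,0,-0.111,0,0.02],
    [0.017,-0.001,-0.119,0,0.02],
    [0.029,-0.002,-0.126,0,0.02],
    [0.042,-0.002,-0.13,0,0.02],
    [0.055,-0.003,-0.132,0,0.02],
    [0.069,-0.004,-0.132,0,0.02]
  ]
}}

```text
t: 8.2
eef_pos: [0.5767, -0.0702, 0.0735]
ee_rot: [3.14, -0.001, -1.64]
force: [-3.4, 2.8, 16.5]
width: 0.027
gripper_force: 20.0
```

Request:
{"name": "step_arm", "arguments": {
  "rows": [
    [0.013,-0.001,0.003,0,0.02],
    [0.026,-0.002,0.007,0,0.02],
    [0.038,-0.003,0.014,0,0.02],
    [0.048,-0.003,0.023,0,0.02],
    [0.057,-0.004,0.033,0,0.02],
    [0.064,-0.004,0.045,0,0.02],
    [0.069,-0.005,0.058,0,0.02],
    [0.071,-0.005,0.071,0,0.02],
    [0.071,-0.005,0.085,0,0.02],
    [0.069,-0.005,0.098,0,0.02],
    [0.065,-0.004,0.111,0,0.02],
    [0.059,-0.004,0.123,0,0.02],
    [0.051,-0.003,0.134,0,0.02],
    [0.041,-0.003,0.143,0,0.02],
    [0.029,-0.002,0.15,0,0.02],
    [0.017,-0.001,0.156,0,0.02],
    [0.004,0,0.159,0,0.02],
    [-0.01,0.001,0.16,0,0.02],
    [-0.023,0.002,0.158,0,0.02],
    [-0.036,0.003,0.154,0,0.02]
  ]
}}

```text
t: 10.2
eef_pos: [0.5394, -0.0672, 0.2286]
ee_rot: [-3.14, -0.001, -1.641]
force: [2.8, -6.8, -1.6]
width: 0.0266
gripper_force: 20.0
```

Request:
{"name": "step_arm", "arguments": {
  "rows": [
    [-0.012,0.001,-0.006,0,0.02],
    [-0.023,0.002,-0.014,0,0.02],
    [-0.033,0.002,-0.023,0,0.02],
    [-0.041,0.003,-0.034,0,0.02],
    [-0.046,0.003,-0.047,0,0.02],
    [-0.05,0.003,-0.06,0,0.02],
    [-0.052,0.004,-0.073,0,0.02],
    [-0.051,0.003,-0.087,0,0.02],
    [-0.048,0.003,-0.1,0,0.02],
    [-0.042,0.003,-0.113,0,0.02],
    [-0.035,0.002,-0.124,0,0.02],
    [-0.026,0.002,-0.134,0,0.02],
    [-0.015,0.001,-0.142,0,0.02],
    [-0.003,0,-0.149,0,0.02],
    [0.008,-0.001,-0.153,0,0.02],
    [0.016,-0.001,-0.154,0,0.02],
    [0.022,-0.002,-0.155,0,0.02],
    [0.027,-0.002,-0.155,0,0.02],
    [0.028,-0.002,-0.155,0,0.02],
    [0.028,-0.002,-0.155,0,0.02]
  ]
}}

```text
t: 12.2
eef_pos: [0.5684, -0.0694, 0.0733]
ee_rot: [-3.141, -0.001, -1.641]
force: [0.2, -8.2, 4.5]
width: 0.0272
gripper_force: 20.0
```

```bash
python3 - <<'E'
from h import *
a=grab('scene');b=grab('top')
c=cv2.resize(a['color'][110:300,170:370],None,fx=2,fy=2);d=cv2.resize(b['color'][190:290,200:380],None,fx=2.2,fy=3.8)
cv2.imwrite('pics/c2.png',np.hstack([c,d]));s=arm.get_state();print(s['eef_pos'],s['t'],s['force'])
# predicted rim stripes at theta=0
print(proj(a,W([.5819,.1319,-.0688],[[0,.08,.285],[0,-.08,.285]]))) 
E
```

```text
[ 0.56840654 -0.06935898  0.0733524 ] 12.3 [-0.748404   -8.6680598   4.75766743]
[[299.68662305 142.89785151]
 [256.03454794 167.60624719]]
```

View pics/c2.png

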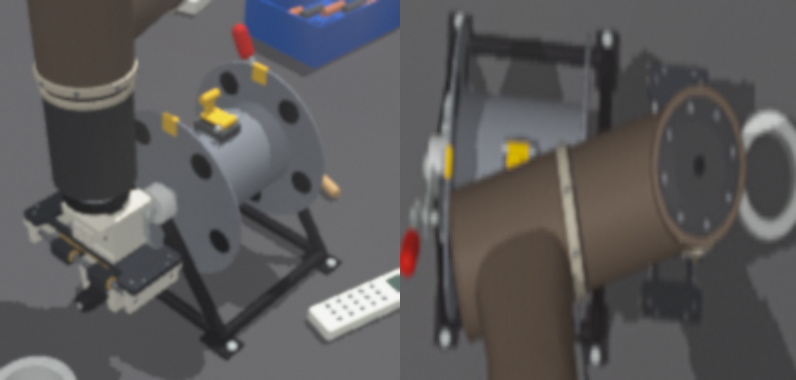

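Both stripes and the clamp are on top (scene crop (171,124) and (261,72)), and the lever is still off. I'll release the grip, rise, and go back to the lever.

Request:
{"name": "step_arm", "arguments": {
  "rows": [
    [0,0,0,0,0.03],
    [0,0,0,0,0.04],
    [0,0,0,0,0.05],
    [0,0,0,0,0.06],
    [0,0,0,0,0.07],
    [0,0,0,0,0.07],
    [0,0,0.03,0,0.07],
    [0,0,0.07,0,0.07],
    [0,0,0.12,0,0.07],
    [0,0,0.17,0,0.07],
    [0,0,0.22,0,0.07],
    [0,0,0.27,0,0.07],
    [0,0,0.3,0,0.07]
  ]
}}

```text
t: 13.6
eef_pos: [0.5686, -0.0688, 0.3774]
ee_rot: [-3.136, 0.001, -1.641]
force: [1.4, 0.2, -0.3]
width: 0.0697
gripper_force: 0.0
```

Request:
{"name": "step_arm", "arguments": {
  "rows": [
    [-0.01,0.05,0,0,0.07],
    [-0.015,0.1,0,0,0.07],
    [-0.02,0.15,0,0,0.07],
    [-0.025,0.2,0,0,0.07],
    [-0.035,0.25,0,0,0.07],
    [-0.045,0.29,0,0,0.07],
    [-0.048,0.32,0,0,0.07],
    [-0.048,0.33,0,0,0.07],
    [-0.048,0.33,0,0,0.07],
    [-0.048,0.33,0,0,0.07]
  ]
}}

```text
t: 14.6
eef_pos: [0.5201, 0.2609, 0.3724]
ee_rot: [3.141, -0.0, -1.641]
force: [-0.3, 0.3, 0.1]
width: 0.0698
gripper_force: 0.0
```

```bash
python3 - <<'E'
from h import *
r=grab('wrist');c=r['color']
s=arm.get_state();print(s['eef_pos'],s['t'])
X=[.5819,.1319,-.0688]
hd=lambda l,q:[-.04+l*np.sin(q),.124,.226+l*np.cos(q)]
m=(c[:,:,2]>120)&(c[:,:,1]<60)&(c[:,:,0]<60);v,u=np.nonzero(m);print(u.mean(),v.mean(),len(u),u.min(),u.max())
for q in(-.5,-.4,-.3,-.1): print(q,proj(r,W(X,[hd(.062,q)])))
y=(c[:,:,2]>120)&(c[:,:,1]>100)&(c[:,:,0]<60);cv2.imwrite('pics/w3.png',c)
E
```

```text
[0.52016901 0.26055377 0.37262798] 14.65
271.14973262032083 202.31729055258467 561 256 296
-0.5 [[278.47694516 206.68952056]]
-0.4 [[271.39581261 207.69160299]]
-0.3 [[263.89774461 208.49689371]]
-0.1 [[248.12091463 209.44919471]]
```

View pics/w3.png

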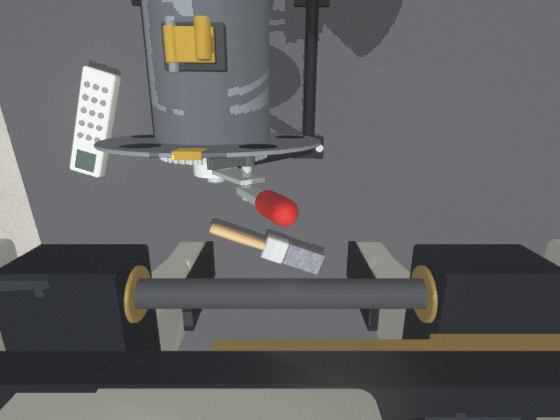

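The red handle is at (276,207), so lock ≈ 0, and the stripe and clamp sit on top. I'll descend and push home.

Request:
{"name": "step_arm", "arguments": {
  "rows": [
    [0,0,-0.04,0,0.07],
    [0,0,-0.08,0,0.07],
    [0,0,-0.1,0,0.07],
    [0.01,0,-0.1,0,0.07],
    [0.02,-0.001,-0.1,0,0.07],
    [0.028,-0.002,-0.1,0,0.07],
    [0.036,-0.002,-0.1,0,0.07],
    [0.042,-0.003,-0.1,0,0.07],
    [0.048,-0.003,-0.1,0,0.07],
    [0.053,-0.004,-0.1,0,0.07],
    [0.058,-0.004,-0.1,0,0.07],
    [0.061,-0.004,-0.1,0,0.07],
    [0.064,-0.004,-0.1,0,0.07],
    [0.064,-0.004,-0.1,0,0.07]
  ]
}}

```text
t: 16.05
eef_pos: [0.5846, 0.257, 0.2736]
ee_rot: [-3.141, -0.0, -1.641]
force: [-3.8, -1.3, 4.4]
width: 0.0702
gripper_force: 2.2
```

Request:
{"name": "step_arm", "arguments": {
  "rows": [
    [0.002,0,0,0,0.07],
    [0.004,0,0,0,0.07],
    [0.006,0,0,0,0.07],
    [0.006,0,0,0,0.07]
  ]
}}

```text
t: 16.45
eef_pos: [0.5902, 0.2567, 0.2735]
ee_rot: [3.141, -0.001, -1.641]
force: [-5.2, -1.9, 5.8]
width: 0.07
gripper_force: 3.2
```

Request:
{"name": "step_arm", "arguments": {
  "rows": [
    [0.002,0,0,0,0.07],
    [0.004,0,0,0,0.07],
    [0.005,0,0,0,0.07],
    [0.005,0,0,0,0.07]
  ]
}}

```text
t: 16.85
eef_pos: [0.5933, 0.2564, 0.2731]
ee_rot: [3.138, -0.002, -1.641]
force: [-12.0, -1.8, 8.1]
width: 0.0699
gripper_force: 7.2
```

```bash
python3 - <<'E'
from h import *
r=grab('wrist');a=grab('scene')
X=[.5819,.1319,-.0688]
hd=lambda l,q:[-.04+l*np.sin(q),.124,.226+l*np.cos(q)]
for n,f in(('w',r),('s',a)):
  c=f['color'].astype(int);m=(c[:,:,2]>110)&(c[:,:,1]<60)&(c[:,:,0]<70);
  if n=='s': m[:100]=0;m[200:]=0;m[:,:270]=0;m[:,340:]=0
  v,u=np.nonzero(m);print(n,len(u),u.mean() if len(u) else 0,v.mean() if len(u) else 0)
  for q in(-.5,.2,.25,.3,.33): print(q,proj(f,W(X,[hd(.062,q)])))
c=cv2.resize(a['color'][90:240,200:380],None,fx=2.2,fy=2.2);d=cv2.resize(r['color'][100:250,150:330],None,fx=2.2,fy=2.2)
cv2.imwrite('pics/c3.png',np.hstack([c,d]))
E
```

```text
w 1625 325.2572307692308 257.64984615384617
-0.5 [[422.14059844 262.58261512]]
0.2 [[341.7006122  268.69126726]]
0.25 [[335.28856772 268.04042175]]
0.3 [[328.96137778 267.2519828 ]]
0.33 [[325.21881484 266.71535497]]
s 94 304.48936170212767 135.70212765957447
-0.5 [[290.10273919 129.46199422]]
0.2 [[302.23776147 132.64407546]]
0.25 [[303.10194868 133.26791918]]
0.3 [[303.95261671 133.93891603]]
0.33 [[304.45550806 134.36341522]]
```

View pics/c3.png

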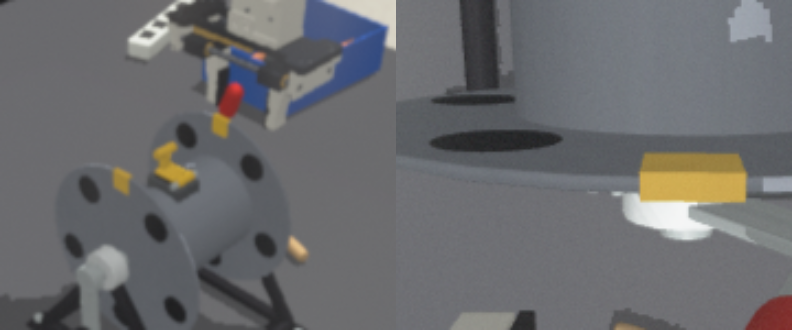

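Request:
{"name": "step_arm", "arguments": {
  "rows": [
    [0.002,0,0,0,0.07],
    [0.003,0,0,0,0.07],
    [0.004,0,0,0,0.07],
    [0.004,0,0,0,0.07]
  ]
}}

```text
t: 17.35
eef_pos: [0.594, 0.2563, 0.2727]
ee_rot: [3.132, -0.003, -1.64]
force: [-25.8, 0.6, 13.6]
width: 0.0704
gripper_force: 14.6
```

Hard stop reached; the lever is home. Back off, rise, and move over the clamp tab with the fingers turned 90°.

Request:
{"name": "step_arm", "arguments": {
  "rows": [
    [-0.006,0,0,0,0.07],
    [-0.015,0,0,0,0.07],
    [-0.015,0,0.04,0,0.07],
    [-0.015,0,0.085,0,0.06],
    [-0.02,-0.02,0.1,0.15,0.05],
    [-0.031,-0.04,0.1,0.3,0.05],
    [-0.031,-0.06,0.1,0.45,0.05],
    [-0.031,-0.08,0.1,0.6,0.05],
    [-0.031,-0.1,0.1,0.75,0.05],
    [-0.031,-0.12,0.1,0.9,0.05],
    [-0.031,-0.1235,0.1,1.05,0.05],
    [-0.031,-0.1235,0.1,1.2,0.05],
    [-0.031,-0.1235,0.1,1.35,0.05],
    [-0.031,-0.1235,0.1,1.5,0.05],
    [-0.031,-0.1235,0.1,1.571,0.05],
    [-0.031,-0.1235,0.1,1.571,0.05],
    [-0.031,-0.1235,0.1,1.571,0.05]
  ]
}}

```text
t: 19.05
eef_pos: [0.5683, 0.1339, 0.3727]
ee_rot: [-3.141, -0.001, -0.072]
force: [1.1, 0.3, 0.1]
width: 0.0502
gripper_force: 0.0
```

```bash
python3 - <<'E'
from h import *
r=grab('wrist');c=r['color']
s=arm.get_state();print(s['eef_pos'],s['ee_rot'],s['t'])
X=[.5819,.1319,-.0688]
P=[[-.014,-.014,.27],[-.014,.014,.27],[0,.08,.285],[0,-.08,.285],[-.04+.085*np.sin(.32),.124,.226+.085*np.cos(.32)]]
for p in proj(r,W(X,P)):
    print(p.round(1)); cv2.drawMarker(c,(int(p[0]),int(p[1])),(255,0,255),0,10,1)
cv2.imwrite('pics/w4.png',c)
E
```

```text
[0.56825536 0.13390459 0.37266139] [-3.14139519e+00 -5.70645438e-04 -7.22226531e-02] 19.1
[298.  202.9]
[264.2 203. ]
[177.6 191.2]
[384.7 190.7]
[109.3 216.6]
```

View pics/w4.png

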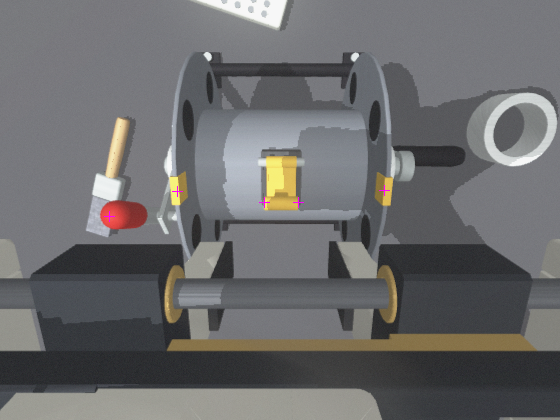

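The predicted bar ends straddle the yellow thumb bar at (282,203), and the stripes and lever tip match home. I'll descend and pinch.

Request:
{"name": "step_arm", "arguments": {
  "rows": [
    [0,-0.001,-0.04,0,0.05],
    [0,-0.001,-0.08,0,0.05],
    [0,-0.001,-0.105,0,0.05],
    [0,-0.001,-0.118,0,0.05],
    [0,-0.001,-0.118,0,0.02],
    [0,-0.001,-0.118,0,0.02],
    [0,-0.001,-0.118,0,0.02],
    [0,-0.001,-0.118,0,0.02],
    [0,-0.001,-0.118,0,0.02],
    [0,-0.001,-0.118,0,0.02]
  ],
  "newtons": 10
}}

```text
t: 20.1
eef_pos: [0.5688, 0.1335, 0.2562]
ee_rot: [-3.14, -0.003, -0.07]
force: [-1.1, 2.0, 6.6]
width: 0.0275
gripper_force: 10.0
```

Request:
{"name": "step_arm", "arguments": {
  "rows": [
    [0.003,0,0.004,0,0.02],
    [0.006,0,0.008,0,0.02],
    [0.01,-0.001,0.012,0,0.02],
    [0.0135,-0.001,0.015,0,0.02],
    [0.018,-0.001,0.018,0,0.02],
    [0.0225,-0.0015,0.0205,0,0.02],
    [0.027,-0.002,0.022,0,0.02],
    [0.032,-0.002,0.0235,0,0.02],
    [0.037,-0.0025,0.0245,0,0.02],
    [0.042,-0.003,0.025,0,0.02],
    [0.047,-0.003,0.025,0,0.02],
    [0.052,-0.0035,0.0245,0,0.02],
    [0.057,-0.004,0.0235,0,0.02],
    [0.062,-0.004,0.022,0,0.02],
    [0.067,-0.0045,0.02,0,0.02],
    [0.071,-0.005,0.017,0,0.02],
    [0.074,-0.005,0.015,0,0.02],
    [0.074,-0.005,0.015,0,0.02]
  ]
}}

```text
t: 21.9
eef_pos: [0.6391, 0.128, 0.2691]
ee_rot: [3.14, 0.007, -0.069]
force: [-13.6, 5.7, -3.1]
width: 0.0276
gripper_force: 10.0
```

Request:
{"name": "step_arm", "arguments": {
  "rows": [
    [-0.003,0,0,0,0.02],
    [-0.003,0,0,0,0.035],
    [-0.003,0,0,0,0.05],
    [-0.003,0,0,0,0.05],
    [-0.003,0,0,0,0.05],
    [-0.003,0,0.03,0,0.05],
    [-0.003,0,0.07,0,0.05],
    [-0.003,0,0.12,0,0.05],
    [-0.04,0,0.14,0,0.05],
    [-0.08,0,0.14,0,0.05],
    [-0.08,0,0.14,0,0.05],
    [-0.08,0,0.14,0,0.05]
  ]
}}

```text
t: 23.1
eef_pos: [0.5616, 0.1277, 0.411]
ee_rot: [-3.141, -0.002, -0.069]
force: [0.6, 0.1, -0.2]
width: 0.0505
gripper_force: 0.0
```

```bash
python3 - <<'E'
from h import *
r=grab('wrist');a=grab('scene');s=arm.get_state();print(s['t'],s['force'],s['eef_pos'])
X=[.5819,.1319,-.0688]
def tab(al): return [.030-.044*np.cos(al)+.026*np.sin(al),0,.244+.026*np.cos(al)+.044*np.sin(al)]
c=r['color']
for al,col in((1.4,(0,0,255)),(1.7,(255,0,255))):
    p=proj(r,W(X,tab(al)))[0];print(al,p);cv2.drawMarker(c,(int(p[0]),int(p[1])),col,0,10,1)
cv2.imwrite('pics/w5.png',np.hstack([cv2.resize(c,(400,300)),cv2.resize(a['color'][110:290,160:400],(400,300))]))
E
```

```text
23.2 [0.90280552 0.08142325 0.33946148] [0.56243436 0.12785841 0.40949147]
1.4 [273.22550598 117.09437036]
1.7 [273.34445109 100.24383803]
```

View pics/w5.png

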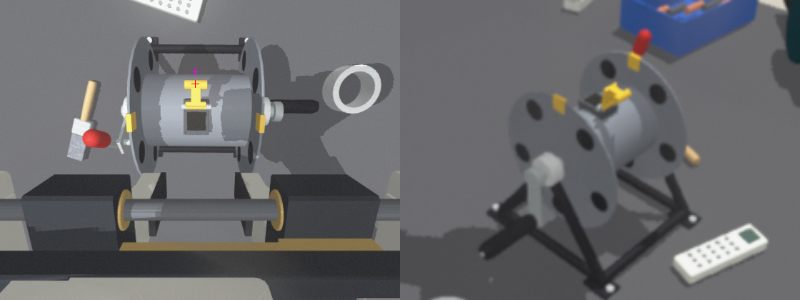

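```bash
python3 - <<'E'
from h import *
r=grab('wrist');c=r['color'].astype(int)
X=[.5819,.1319,-.0688]
m=(c[:,:,2]>130)&(c[:,:,1]>90)&(c[:,:,0]<90)
for v in range(85,160,2):
    u=np.nonzero(m[v,240:310])[0]
    print(v,(u.min()+240,u.max()+240,len(u)) if len(u) else None,end='; ')
for al in (1.3,1.4,1.5,1.6,1.7):
  print(al,proj(r,W(X,[.030-.044*np.cos(al)+.026*np.sin(al),0,.244+.026*np.cos(al)+.044*np.sin(al)])))
cv2.imwrite('pics/w6.png',cv2.resize(r['color'][70:180,210:340],(780,600)))
E
```

```text
85 None; 87 None; 89 None; 91 None; 93 None; 95 None; 97 None; 99 None; 101 None; 103 None; 105 None; 107 None; 109 None; 111 None; 113 (np.int64(269), np.int64(287), 14); 115 None; 117 None; 119 None; 121 None; 123 None; 125 (np.int64(259), np.int64(281), 5); 127 None; 129 None; 131 None; 133 None; 135 None; 137 None; 139 None; 141 None; 143 (np.int64(262), np.int64(287), 13); 145 None; 147 None; 149 (np.int64(273), np.int64(285), 7); 151 None; 153 None; 155 None; 157 None; 159 None; 1.3 [[273.21872169 124.14471344]]
1.4 [[273.22279195 117.91197599]]
1.5 [[273.24115258 111.90782715]]
1.6 [[273.27341549 106.22417294]]
1.7 [[273.31890733 100.94459355]]
```

View pics/w6.png

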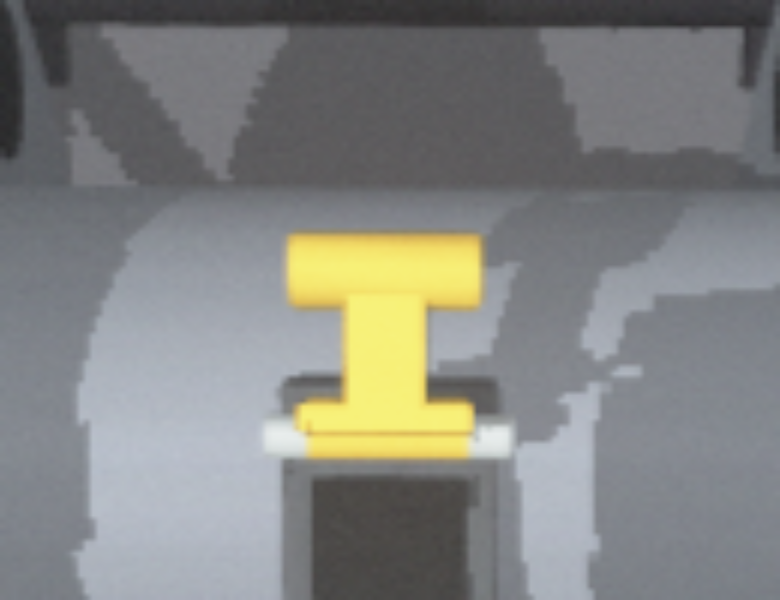

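The bar sits at v≈119, so the flap is at about 1.4 rad, which is borderline. I'll push the flap on to its stop from behind with closed fingers.

Request:
{"name": "step_arm", "arguments": {
  "rows": [
    [0.01,0.002,0,0,0.0],
    [0.018,0.004,0,0,0.0],
    [0.018,0.004,-0.02,0,0.0],
    [0.018,0.004,-0.05,0,0.0],
    [0.018,0.004,-0.08,0,0.0],
    [0.018,0.004,-0.1,0,0.0],
    [0.018,0.004,-0.12,0,0.0],
    [0.018,0.004,-0.135,0,0.0],
    [0.018,0.004,-0.147,0,0.0],
    [0.024,0.004,-0.147,0,0.0],
    [0.028,0.004,-0.147,0,0.0],
    [0.032,0.004,-0.147,0,0.0],
    [0.036,0.003,-0.147,0,0.0],
    [0.036,0.003,-0.147,0,0.0]
  ]
}}

```text
t: 24.65
eef_pos: [0.5944, 0.1316, 0.2622]
ee_rot: [-3.141, 0.008, -0.07]
force: [-18.0, 5.8, 5.2]
width: 0.0008
gripper_force: 9.5
```

Request:
{"name": "step_arm", "arguments": {
  "rows": [
    [0.002,0,0,0,0.0],
    [0.004,0,0,0,0.0],
    [0.004,0,0,0,0.0]
  ]
}}

```text
t: 24.95
eef_pos: [0.5957, 0.1315, 0.262]
ee_rot: [3.141, 0.012, -0.069]
force: [-28.8, 7.0, 10.8]
width: 0.0004
gripper_force: 15.2
```

Request:
{"name": "step_arm", "arguments": {
  "rows": [
    [0.002,0,0,0,0.0],
    [0.004,0,0,0,0.0],
    [0.004,0,0,0,0.0]
  ]
}}

```text
t: 25.25
eef_pos: [0.5971, 0.1314, 0.2616]
ee_rot: [3.14, 0.017, -0.069]
force: [-38.8, 9.4, 15.5]
width: 0.0008
gripper_force: 21.0
```

The flap is hard against its stop. Retreat and check.

Request:
{"name": "step_arm", "arguments": {
  "rows": [
    [-0.006,0,0,0,0.0],
    [-0.02,0,0,0,0.0],
    [-0.028,0,0.03,0,0.0],
    [-0.04,-0.004,0.08,0,0.0],
    [-0.044,-0.007,0.12,0,0.0],
    [-0.044,-0.007,0.147,0,0.0],
    [-0.044,-0.007,0.147,0,0.0],
    [-0.044,-0.007,0.147,0,0.0]
  ]
}}

```text
t: 26.05
eef_pos: [0.5625, 0.124, 0.4109]
ee_rot: [-3.14, -0.003, -0.07]
force: [-0.7, 0.4, -0.6]
width: 0.0007
gripper_force: 0.0
```

```bash
python3 - <<'E'
from h import *
r=grab('wrist');hsv=cv2.cvtColor(r['color'],cv2.COLOR_BGR2HSV)
s=arm.get_state();print(s['t'],s['eef_pos'],s['force'])
m=cv2.inRange(hsv,(18,110,110),(35,255,255));m[:90]=0;m[190:]=0
n,l,st,ce=cv2.connectedComponentsWithStats(m)
print([(a.tolist(),b.round(1).tolist()) for a,b in zip(st,ce) if a[4]>20])
X=[.5819,.1319,-.0688]
for al in (1.3,1.4,1.5,1.6,1.7):
  print(al,proj(r,W(X,[.030-.044*np.cos(al)+.026*np.sin(al),0,.244+.026*np.cos(al)+.044*np.sin(al)])))
print(proj(r,W(X,[[.03,0,.244],[0,.08,.285],[0,-.08,.285],[-.04+.085*np.sin(.32),.124,.226+.085*np.cos(.32)]])))
R=cv2.inRange(r['color'],(0,0,110),(60,60,255));v,u=np.nonzero(R);print('red',u.mean(),v.mean(),u.min(),len(u))
E
```

```text
26.1 [0.56209801 0.12395648 0.40959605] [ 0.27809463  0.98346159 -0.14520796]
[([0, 0, 560, 420, 233609], [279.6, 209.9]), ([254, 114, 32, 41, 943], [269.8, 132.9]), ([173, 158, 15, 29, 343], [179.5, 172.3]), ([354, 159, 13, 29, 305], [360.1, 173.6])]
1.3 [[268.83902607 124.82873968]]
1.4 [[268.84864426 118.63860314]]
1.5 [[268.8818527  112.67626948]]
1.6 [[268.93796453 107.03275286]]
1.7 [[269.01582557 101.79080275]]
[[270.84083168 136.30017876]
 [178.89805197 174.84998071]
 [360.65019281 174.88018076]
 [119.45345564 195.7139687 ]]
red 140.26979472140764 196.27859237536657 124 341
```

```bash
python3 - <<'E'
from h import *
r=arm.grab_frame('wrist');a=arm.grab_frame('scene')
X=[.5819,.1319,-.0688]
print(proj(r,W(X,[.016,0,.244])))
for al in (1.3,1.4,1.5,1.6,1.7):
  print(al,proj(r,W(X,[.016-.030*np.cos(al)+.026*np.sin(al),0,.244+.026*np.cos(al)+.030*np.sin(al)])))
hd=lambda q:[-.04+.062*np.sin(q),.124,.226+.062*np.cos(q)]
for q in(.1,.2,.3,.33): print(q,proj(r,W(X,[hd(q)])),proj(a,W(X,[hd(q)])))
R=cv2.inRange(a['color'],(0,0,110),(70,60,255));R[:100]=0;R[200:]=0;R[:,:270]=0;R[:,340:]=0;v,u=np.nonzero(R);print('red',u.mean(),v.mean())
E
```

```text
[[270.60419902 150.19019122]]
1.3 [[269.1655993  135.58993704]]
1.4 [[269.20029047 131.2954285 ]]
1.5 [[269.25059392 127.24468379]]
1.6 [[269.31561681 123.49082948]]
1.7 [[269.39423014 120.08038467]]
0.1 [[131.51618762 212.12566722]] [[300.47876174 131.54415528]]
0.2 [[131.08886719 205.29205452]] [[302.23776147 132.64407546]]
0.3 [[130.9750639  198.37045406]] [[303.95261671 133.93891603]]
0.33 [[131.00262997 196.29362813]] [[304.45550806 134.36341522]]
red 304.494623655914 135.63440860215053
```

With the hinge at +16 mm (predicted v=150, matching the image), the flap reads 1.7 rad, the stop. The lever reads 0.33 lean, the stop. The drum is on top and nothing is touched.

```bash
python3 -c "
from station import arm
print(arm.job_done())"
```

```text
the job is handed in; nothing more can be done
None
```

The job is handed in: the drum was cranked about 1.45 turns and locked with its clamp on top, then the flap was swung open to its stop; the final camera check agreed on all three, and the brush, tape roll and handset were not touched (no verdict came back).

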